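Check the end float of a pump drive shaft

ROBOT

A 6-joint arm with a two-finger parallel gripper is mounted at the origin on the work surface; the furniture and walls round the work are solid. World frame = base frame: x ahead of the robot, y to its left, z up, the work surface at z = 0. Lengths are in m, angles in rad, forces in N, time in s.
With the tool pointing down it reaches from about 0.35 to 0.875 m from the base axis. Payload 15.5 kg.
Tool frame: the origin (TCP) lies midway between the tips of the shut fingers; the grasp point (between the pads) lies r.grasp_offset behind it (r.grasp_offset is the distance from the TCP to the grasp point, in m); z points along the fingers, y is the line along which they close (so a half turn about z gives the same grasp; the last joint's range is limited). The gripper opens to 85 mm and grips with 20 to 120 N. Pads are 22 mm wide; open, the fingers measure 114 mm over their backs; the gripper's body (76 mm by 85 mm) begins 54 mm behind the grasp point. The pads swing forward as they close: fully open they stand 13 mm farther back than shut.
Start: joints at [1.171, 0.494, 1.345, -0, 1.302, -0.096], TCP at [0.188, 0.596, 0.231] pointing down, gripper open.
Joint ranges: [-2.91, 2.91], [-0.82, 2.16], [0.22, 2.67], [-1.22, 4.37], [0.12, 2.79], [-3.08, 3.08]. Speed limits (rad/s): [1.89, 1.89, 2.57, 3.01, 3.01, 3.01].

INTERFACE

Orientations are given as a 3x3 rotation matrix whose columns are the frame's x, y, z axes.
In Python, from workcell import state, cams, r gives the robot as it stands.
- The arm moves only by the tool servo_tool, never from a script. Its argument "deltas" is a list of rows, each a list of 2 entries, a list of its own where there are three numbers: the shift along the tool's x, y, z in cm, then the turn about the tool's z in degrees. A call has 1 to 12 rows; each row shifts and turns the commanded pose from where the row before left it, along the tool's axes as they then stand; what a row does not reach is not made up. A row lasts 1/8 s, in which the tool goes at most 62.5 mm and 10.7 degrees, less where a joint would pass 70% of its speed; a pose out of reach is approached as far as the arm can. A call is refused whole if a number of a shift passes 6.25 or a number of a turn 10.7, either way. A call with a gripper value outside its range is refused whole. "jaw" is the closure, from 0 (fully open) to 1 (shut), set as the call begins (left out, the last holds). The fingers move at their own pace and stop on an object; "grip_force" is the grip in N (left out, the last holds). Time passes only in rows, so rows that do not move let the fingers close. It gives the time, the measured TCP pose, the force and the opening at its end, in the units of the state.
- state(): the state, without advancing time (a new reading comes with each control period).
- cams.grab_frame(name): name is "scene" or "top" or "wrist"; returns (picture, depth): 480x640x3 uint8, red, green, blue; 480x640 float32, m along the optical axis (not along the pixel's ray), 0 where there is no reading.
- cams.camera_info(name): a dict with "intrinsics" (3x3 intrinsics, pixels), "pose" (4x4, takes a point from camera to world coordinates). Camera axes: x right, y down, z forward; pixel columns grow to the right and rows downward; lengths in m; the calibration is good to about 2 mm. A picture is of the moment at which its call begins: read the wrist's pose just before it. camera_info takes no time and is no camera call; for the wrist camera it gives the pose at the moment of the call.
- r.hand_in(): hands the job in, once; it reports no verdict.
The state is a dict: "t": time; "qpos": joint angles; "joint_velocities": joint speeds; "effort": joint torques, N m; "eef_pos": TCP position; "eef_rot": TCP orientation; "contact_force": force on the tool from outside, world axes, zero at the start; "moment": the same for the moment, N m; "grip_width": opening from 0.0 (shut) to 1.0 (fully open).
Only numpy, scipy, OpenCV 4.12 (cv2) and the standard library are available. Lean on these libraries where they do the work, as an engineer would, in place of code of your own. Each camera call takes 0.05 s, during which the arm holds its last target. There are 200 camera calls.

TASK

Two bearing stands are on the bench, each carrying a drive shaft that can slide along its axis between two stops. Check the end float of the shaft that ends in the short, thick drum-shaped coupling hub: pull it by the hub all the way out of its stand until it stops, then push it all the way back in until it stops, and let go, leaving it home. Do not disturb the other shaft, which ends in a thin, wide disc.

Things in the scene. Friction and masses are not known exactly. Their poses are not given: they have to be found in the camera images.
- drum_centre (a point): Centre of the plain aluminium drum-shaped coupling hub on the end of the shaft to be checked: a cylinder 44 mm in diameter, 40 mm long, lying level, its axis 70 mm above the worktop, free below and on both sides. It moves with the shaft. Its x axis lies along the shaft and points from the hub into the stand (pulling out is along -x), y is level across the shaft, z is up.
- drum_shaft (a joint): Slide of that shaft in m: 0 fully in (home, against the inner stop), 0.044 fully out (against the outer stop); it starts somewhere near the middle. It slides with about 3 N of friction, has no spring and stays where it is left.
- stand_drum: The fixed stand of that shaft; origin under its centre, axes as the hub's. Plate 200 (along x) x 90 x 12 mm; two grey pedestals 40 mm long, 64 mm wide, 94 mm high, centred at x = -52 and +52 mm. A dark collar on the 16 mm steel shaft meets one or the other pedestal at the ends of travel. The hub's centre is at x = -125 mm when fully in, -169 mm fully out.
- disc_centre (a point): Centre of the flat aluminium coupling disc (70 mm in diameter, 9 mm thick, standing on edge, axis 70 mm above the worktop) on the end of the shaft of the other, otherwise equal fixed stand; its x axis points from the disc into that stand. This shaft slides as easily and must be left as it is.

How it is judged:
On the way, in this order (a step that is already met when the one before it is completed fails the run):
1. the drum-ended shaft is pulled out to its outer stop (within 10 mm) (value of joint drum_shaft above 0.034 m), for 0.2 s.
2. it is pushed back in to its inner stop (within 10 mm) (value of joint drum_shaft below 0.01 m), for 0.2 s.
At the end, for the whole second after the job is handed in: After having been pulled out to within 10 mm of its outer stop, the drum-ended shaft is home again, within 10 mm of its inner stop, and the disc-ended shaft is within 10 mm of where it was (value of joint drum_shaft below 0.01 m and distance of disc_centre from where it was at the start of the episode below 0.01 m); the robot touches nothing.
It fails at once if the disc-ended shaft is moved by more than 10 mm (distance of disc_centre from where it was at the start of the episode above 0.01 m).
It also fails if it takes over 32 s, if anything falls off the work surface, if the arm or the gripper's body presses on something with over 40 N, if the wrist force passes 120 N, or if a joint passes its speed limit or range.

## Working session

There is one attempt and no reset: what is moved stays moved. The work goes in short steps, Python scripts to look and compute and a tool call to move; the robot and the scene stay as the last step left them, time stands still between calls to the robot, and variables do not carry over. Pictures are saved under pics/ and viewed, on a budget of 10 in all, crops included, one or two more only if the job needs it, and the job is handed in when it is done.

Besides the shell and the picture viewer there is one more tool, called by a JSON object that holds its "name" and its "arguments", one argument or row to a line. servo_tool: Moves the arm, as the interface text tells. Its arguments: {"type":"object","properties":{"deltas":{"type":"array"},"jaw":{"type":"number"},"grip_force":{"type":"number"}},"required":["deltas"]}

```bash
mkdir -p pics
python3 - <<'E'
from workcell import state,cams,r
import cv2,numpy as np
s=state();print(s['t'],s['eef_pos'],s['eef_rot'],r.grasp_offset)
for n in('top','scene'):
    p,d=cams.grab_frame(n);i=cams.camera_info(n)
    np.savez(f'{n}.npz',p=p,d=d,K=i['intrinsics'],T=i['pose']);cv2.imwrite(f'pics/{n}1.png',p[:,:,::-1]);print(n,i)
E
```

```text
0.0 [0.18744205 0.59582331 0.23066913] [[-9.53889366e-01  3.00158003e-01 -5.01178745e-04]
 [ 3.00158399e-01  9.53888606e-01 -1.20916325e-03]
 [ 1.15128669e-04 -1.30384098e-03 -9.99999143e-01]] 0.0187
top {'intrinsics': array([[529.81311387,   0.        , 319.38337589],
       [  0.        , 529.81311387, 241.4636231 ],
       [  0.        ,   0.        ,   1.        ]]), 'pose': array([[ 0.01670403, -0.99328762,  0.11445821,  0.41835626],
       [-0.99983849, -0.01735304, -0.00467616, -0.01704667],
       [ 0.00663097, -0.11436161, -0.99341706,  1.25825346],
       [ 0.        ,  0.        ,  0.        ,  1.        ]])}
scene {'intrinsics': array([[453.06846948,   0.        , 317.3336105 ],
       [  0.        , 453.06846948, 239.50231375],
       [  0.        ,   0.        ,   1.        ]]), 'pose': array([[-0.90236298, -0.3220504 ,  0.28639935,  0.30410903],
       [-0.43065211,  0.69958132, -0.5701971 ,  0.45433608],
       [-0.01672743, -0.63786324, -0.76996797,  0.73567665],
       [ 0.        ,  0.        ,  0.        ,  1.        ]])}
```

View pics/top1.png

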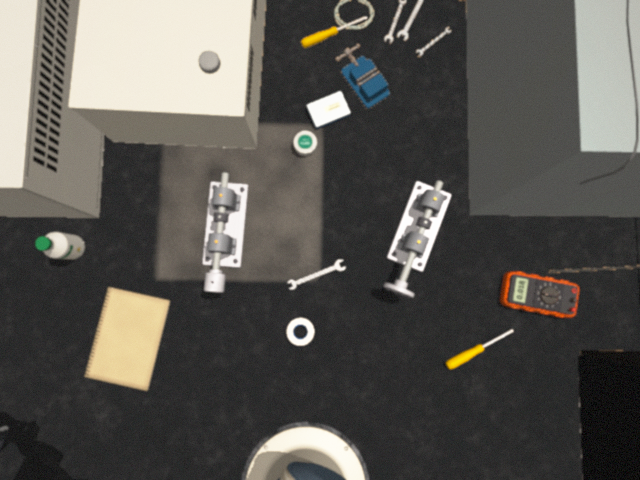

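View pics/scene1.png

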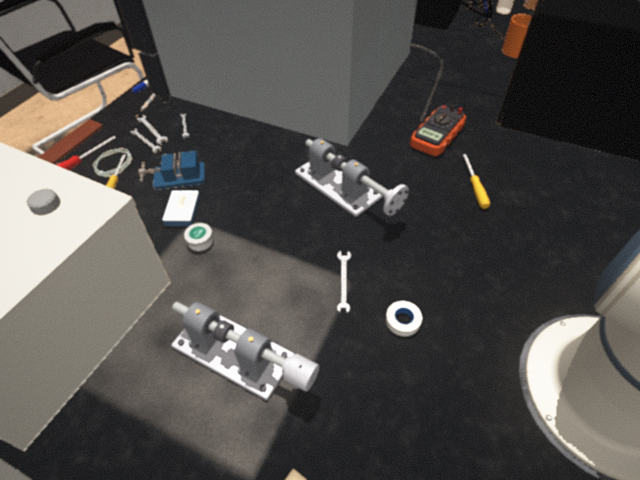

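The drum hub is at top (214,282) with its stand at (205-247,182-267). The disc is at (398,288). In the scene view the drum is at (300,372) and the disc at (396,200).

Run:
```python
import numpy as np,cv2
from workcell import state
def load(n): z=np.load(n+'.npz');return z['p'],z['d'],z['K'],z['T']
def world(n):
    p,d,K,T=load(n);v,u=np.mgrid[:480,:640]
    c=np.stack([(u-K[0,2])/K[0,0]*d,(v-K[1,2])/K[1,1]*d,d,np.ones_like(d)],-1)
    return p,(c@T.T)[...,:3],d
res={}
for n,box in(('top',(190,165,260,300)),('scene',(165,290,330,400))):
    p,W,d=world(n);u0,v0,u1,v1=box
    w=W[v0:v1,u0:u1].reshape(-1,3);w=w[d[v0:v1,u0:u1].ravel()>0]
    pl=w[(w[:,2]>.006)&(w[:,2]<.018)]; 
    # bright plate
    col=p[v0:v1,u0:u1].reshape(-1,3)[d[v0:v1,u0:u1].ravel()>0]
    m=(w[:,2]>.006)&(w[:,2]<.018)&(col.min(1)>130)
    q=w[m]
    if len(q)>20: print(n,'plate',len(q),cv2.minAreaRect((q[:,:2]*1000).astype(np.float32)))
    h=w[(w[:,2]>.055)]
    rc=cv2.minAreaRect((h[:,:2]*1000).astype(np.float32))
    print(n,'high',len(h),rc,h[:,2].max())
    vx,vy,_,_=cv2.fitLine((h[:,:2]).astype(np.float32),cv2.DIST_HUBER,0,.005,.01).ravel();print('dir',vx,vy)
    a=np.array([vx,vy])*np.sign(vx);s=h[:,:2]@a;t=h[:,:2]@[-a[1],a[0]]
    for lo in np.arange(s.min(),s.max(),.01):
        k=(s>=lo)&(s<lo+.01)
        if k.sum()>3: print('%.3f n%d t %.3f %.3f z %.3f'%(lo,k.sum(),t[k].min(),t[k].max(),h[k,2].max()))
```

```text
top plate 1533 ((600.8070678710938, 202.13558959960938), (90.73858642578125, 201.0553741455078), 86.64384460449219)
top high 1751 ((573.79638671875, 203.21011352539062), (47.64918899536133, 269.1404113769531), 86.41515350341797) 0.10334856677245674
dir 0.99827296 -0.05874662
0.426 n91 t 0.216 0.257 z 0.096
0.436 n90 t 0.215 0.255 z 0.095
0.446 n90 t 0.215 0.258 z 0.096
0.456 n87 t 0.216 0.255 z 0.096
0.466 n48 t 0.224 0.250 z 0.086
0.476 n29 t 0.229 0.243 z 0.081
0.486 n34 t 0.230 0.244 z 0.085
0.496 n30 t 0.229 0.244 z 0.081
0.506 n56 t 0.216 0.259 z 0.092
0.516 n103 t 0.213 0.260 z 0.098
0.526 n101 t 0.213 0.258 z 0.100
0.536 n101 t 0.213 0.260 z 0.103
0.546 n91 t 0.213 0.260 z 0.098
0.556 n28 t 0.228 0.245 z 0.083
0.566 n30 t 0.229 0.243 z 0.081
0.576 n52 t 0.221 0.253 z 0.089
0.586 n73 t 0.221 0.253 z 0.091
0.596 n47 t 0.220 0.252 z 0.091
0.606 n33 t 0.229 0.245 z 0.081
0.616 n111 t 0.213 0.260 z 0.096
0.626 n102 t 0.213 0.259 z 0.103
0.636 n95 t 0.213 0.260 z 0.103
0.646 n100 t 0.212 0.259 z 0.098
0.656 n40 t 0.213 0.260 z 0.095
0.666 n31 t 0.230 0.244 z 0.081
0.676 n29 t 0.230 
[... 506 characters left out ...]
229 0.244 z 0.079
0.488 n65 t 0.228 0.243 z 0.080
0.498 n62 t 0.228 0.244 z 0.081
0.508 n175 t 0.214 0.259 z 0.094
0.518 n253 t 0.213 0.260 z 0.096
0.528 n202 t 0.212 0.260 z 0.099
0.538 n192 t 0.213 0.260 z 0.098
0.548 n177 t 0.213 0.260 z 0.096
0.558 n20 t 0.229 0.243 z 0.080
0.568 n60 t 0.229 0.244 z 0.080
0.578 n147 t 0.219 0.252 z 0.089
0.588 n121 t 0.220 0.252 z 0.090
0.598 n82 t 0.218 0.252 z 0.089
0.608 n46 t 0.229 0.243 z 0.081
0.618 n339 t 0.212 0.260 z 0.096
0.628 n172 t 0.212 0.260 z 0.096
0.638 n172 t 0.214 0.260 z 0.099
0.648 n170 t 0.213 0.260 z 0.096
0.658 n53 t 0.215 0.259 z 0.094
0.668 n34 t 0.228 0.243 z 0.081
0.678 n54 t 0.228 0.243 z 0.081
0.688 n47 t 0.228 0.243 z 0.080
```

{"name": "servo_tool", "arguments": {
  "deltas": [
    [[0, 0, 0], -7.1],
    [[0, 0, 0], -7.1],
    [[-2.9, -3.7, 0], 0],
    [[-2.9, -3.7, 0], 0],
    [[-2.9, -3.7, 0], 0],
    [[-2.9, -3.7, 0], 0],
    [[-2.9, -3.7, 0], 0],
    [[-2.9, -3.7, 0], 0],
    [[-2.9, -3.7, 0], 0],
    [[-2.9, -3.7, 0], 0],
    [[-2.9, -3.7, 0], 0],
    [[-2.9, -3.7, 0], 0]
  ],
  "jaw": 0
}}

```text
t: 1.6
eef_pos: [0.4566, 0.2089, 0.2312]
eef_rot: [[-0.998, 0.057, -0.0], [0.057, 0.998, -0.0], [0.0, -0.0, -1.0]]
contact_force: [0.1, 0.5, -0.2]
grip_width: 1.0
```

```bash
cat > chk.py <<'E'
import sys,numpy as np,cv2
from workcell import state,cams
a=np.array([.9984,-.0567,0]);n=np.array([.0567,.9984,0])
s=state();p=s['eef_pos'];R=s['eef_rot']
print('t',s['t'],'s',p@a,'(hub at start .447) t',p@n,'(want .2365) z',p[2],'yaw err',np.degrees(np.arctan2(R[1,1],R[0,1]))-86.75,'F',s['contact_force'],'grip',s['grip_width'])
if len(sys.argv)>1:
    cv2.imwrite(f'pics/{sys.argv[2]}.png',cams.grab_frame(sys.argv[1])[0][:,:,::-1])
E
python3 chk.py
```

```text
t 1.6 s 0.44404203013314886 (hub at start .447) t 0.23443297407298938 (want .2365) z 0.23117033659237685 yaw err -0.01448156852219995 F [ 0.05744138  0.5071619  -0.20776701] grip 1.0002170129381742
```

{"name": "servo_tool", "arguments": {
  "deltas": [
    [[-0.2, 0.2, 3], 0],
    [[0, 0, 3], 0],
    [[0, 0, 3], 0],
    [[0, 0, 3], 0],
    [[0, 0, 2.5], 0],
    [[0, 0, 2], 0],
    [[0, 0, 1.5], 0],
    [[0, 0, 0], 0]
  ]
}}

```text
t: 2.6
eef_pos: [0.4576, 0.212, 0.0505]
eef_rot: [[-0.998, 0.057, -0.002], [0.057, 0.998, -0.001], [0.002, -0.001, -1.0]]
contact_force: [0.2, -1.0, -0.1]
grip_width: 1.002
```

```bash
python3 chk.py scene s2
```

```text
t 2.6 s 0.4448547568698749 (hub at start .447) t 0.237607545889924 (want .2365) z 0.050532434826261304 yaw err -0.01606965630874413 F [ 0.2022777  -0.96047401 -0.1351596 ] grip 1.001880327600604
```

View pics/s2.png

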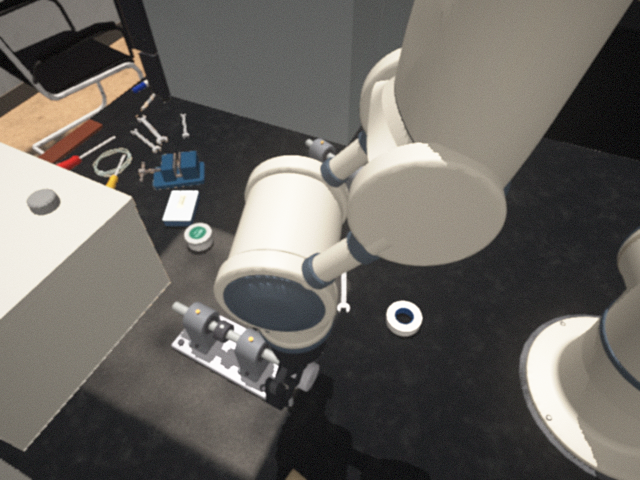

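The fingers straddle the drum at about (300,378), and the arm is clear of the stand. I'm closing the gripper.

{"name": "servo_tool", "arguments": {
  "deltas": [
    [[0, 0, 0], 0],
    [[0, 0, 0], 0],
    [[0, 0, 0], 0],
    [[0, 0, 0], 0],
    [[0, 0, 0], 0],
    [[0, 0, 0], 0],
    [[0, 0, 0], 0],
    [[0, 0, 0], 0]
  ],
  "jaw": 1,
  "grip_force": 40
}}

```text
t: 3.65
eef_pos: [0.4576, 0.2103, 0.052]
eef_rot: [[-0.998, 0.056, -0.001], [0.056, 0.998, -0.003], [0.001, -0.003, -1.0]]
contact_force: [-1.4, -25.6, 15.4]
grip_width: 0.501
```

{"name": "servo_tool", "arguments": {
  "deltas": [
    [[0, -0.15, -0.1], 0],
    [[0.4, 0, 0], 0],
    [[0.5, 0, 0], 0],
    [[0.5, 0, 0], 0],
    [[0.5, 0, 0], 0],
    [[0.2, 0, 0], 0],
    [[0, 0, 0], 0]
  ]
}}

```text
t: 4.53
eef_pos: [0.4364, 0.2113, 0.0522]
eef_rot: [[-0.998, 0.057, -0.001], [0.057, 0.998, -0.001], [0.001, -0.001, -1.0]]
contact_force: [0.9, -7.7, -7.2]
grip_width: 0.498
```

```bash
python3 chk.py
```

```text
t 4.525 s 0.4237343114636731 (hub at start .447) t 0.23574827589638775 (want .2365) z 0.052170351743475465 yaw err 0.00872866115919635 F [ 0.85254642 -7.72757588 -7.19911034] grip 0.4976100801262265
```

{"name": "servo_tool", "arguments": {
  "deltas": [
    [[0.2, 0, 0], 0],
    [[0.2, 0, 0], 0],
    [[0, 0, 0], 0],
    [[0, 0, 0], 0]
  ]
}}

```text
t: 5.03
eef_pos: [0.4326, 0.2116, 0.0522]
eef_rot: [[-0.998, 0.057, -0.001], [0.057, 0.998, -0.001], [0.001, -0.001, -1.0]]
contact_force: [1.4, -8.1, -6.0]
grip_width: 0.501
```

{"name": "servo_tool", "arguments": {
  "deltas": [
    [[0.15, 0, 0], 0],
    [[0.15, 0, 0], 0],
    [[0, 0, 0], 0],
    [[0, 0, 0], 0]
  ]
}}

```text
t: 5.52
eef_pos: [0.4306, 0.2118, 0.0522]
eef_rot: [[-0.998, 0.056, 0.001], [0.056, 0.998, -0.001], [-0.001, -0.001, -1.0]]
contact_force: [6.0, -12.0, -12.0]
grip_width: 0.499
```

```bash
python3 chk.py top t3
```

```text
t 5.525 s 0.4179299503856684 (hub at start .447) t 0.23583155590890847 (want .2365) z 0.05222847751817421 yaw err 0.016677212193826563 F [  5.95350468 -11.9798483  -12.04157401] grip 0.49931950775774714
```

View pics/t3.png

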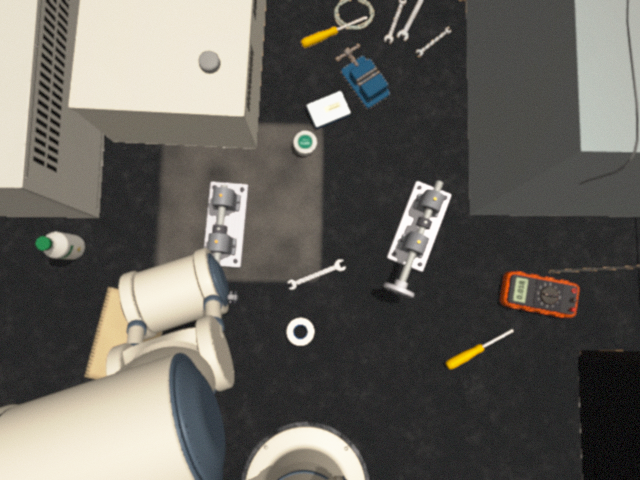

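The collar at (220,230) now meets the near pedestal. The force rose and the tool lagged its command, so the shaft is at the outer stop. Next I push it in by 44 mm.

{"name": "servo_tool", "arguments": {
  "deltas": [
    [[-0.4, 0, 0], 0],
    [[-0.5, 0, 0], 0],
    [[-0.5, 0, 0], 0],
    [[-0.5, 0, 0], 0],
    [[-0.5, 0, 0], 0],
    [[-0.5, 0, 0], 0],
    [[-0.5, 0, 0], 0],
    [[-0.4, 0, 0], 0],
    [[-0.3, 0, 0], 0],
    [[0, 0, 0], 0],
    [[0, 0, 0], 0]
  ]
}}

```text
t: 6.95
eef_pos: [0.4703, 0.2093, 0.0522]
eef_rot: [[-0.998, 0.057, -0.001], [0.057, 0.998, -0.001], [0.001, -0.001, -1.0]]
contact_force: [-0.4, -8.1, -5.2]
grip_width: 0.499
```

{"name": "servo_tool", "arguments": {
  "deltas": [
    [[-0.2, 0, 0], 0],
    [[-0.15, 0, 0], 0],
    [[0, 0, 0], 0],
    [[0, 0, 0], 0]
  ]
}}

```text
t: 7.45
eef_pos: [0.4736, 0.2091, 0.0522]
eef_rot: [[-0.998, 0.057, -0.002], [0.057, 0.998, -0.001], [0.002, -0.001, -1.0]]
contact_force: [-1.7, -7.2, -3.9]
grip_width: 0.496
```

```bash
python3 chk.py
```

```text
t 7.45 s 0.460972981560059 (hub at start .447) t 0.23564928862749077 (want .2365) z 0.052176757799163566 yaw err 0.0038307515183078067 F [-1.67828911 -7.17922185 -3.8593598 ] grip 0.49595340231072044
```

{"name": "servo_tool", "arguments": {
  "deltas": [
    [[-0.15, 0, 0], 0],
    [[-0.1, 0, 0], 0],
    [[0, 0, 0], 0],
    [[0, 0, 0], 0]
  ]
}}

```text
t: 7.95
eef_pos: [0.4746, 0.209, 0.0521]
eef_rot: [[-0.998, 0.057, -0.004], [0.057, 0.998, -0.001], [0.004, -0.001, -1.0]]
contact_force: [-9.9, -4.5, 4.2]
grip_width: 0.503
```

It reached the inner stop: 44 mm of stroke, with the force rising to -10 N. I'm easing off, releasing, and lifting.

{"name": "servo_tool", "arguments": {
  "deltas": [
    [[0.15, 0, 0], 0],
    [[0, 0, 0], 0]
  ]
}}

```text
t: 8.2
eef_pos: [0.4745, 0.2091, 0.0522]
eef_rot: [[-0.998, 0.057, -0.002], [0.057, 0.998, -0.001], [0.002, -0.001, -1.0]]
contact_force: [-1.5, -6.9, -3.2]
grip_width: 0.499
```

{"name": "servo_tool", "arguments": {
  "deltas": [
    [[0, 0, 0], 0],
    [[0, 0, 0], 0],
    [[0, 0, 0], 0],
    [[0, 0, 0], 0],
    [[0, 0, 0], 0],
    [[0, 0, 0], 0],
    [[0, 0, 0], 0],
    [[0, 0, 0], 0]
  ],
  "jaw": 0
}}

```text
t: 9.2
eef_pos: [0.4755, 0.2097, 0.0523]
eef_rot: [[-0.998, 0.057, 0.0], [0.057, 0.998, -0.0], [-0.0, -0.0, -1.0]]
contact_force: [-0.5, -0.5, -0.3]
grip_width: 0.997
```

```bash
python3 chk.py
```

```text
t 9.2 s 0.4628760028745514 (hub at start .447) t 0.23631497564211143 (want .2365) z 0.05226359124510084 yaw err -0.011654743803518386 F [-0.52556091 -0.49783057 -0.33268718] grip 0.9973185322680653
```

{"name": "servo_tool", "arguments": {
  "deltas": [
    [[0, 0, -2], 0],
    [[0, 0, -3], 0],
    [[0, 0, -3], 0],
    [[0, 0, -3], 0],
    [[0, 0, -3], 0],
    [[0, 0, -3], 0],
    [[2, 4, 0], 0],
    [[2, 4, 0], 0],
    [[2, 4, 0], 0],
    [[2, 4, 0], 0],
    [[2, 4, 0], 0],
    [[0, 0, 0], 0]
  ]
}}

```text
t: 10.7
eef_pos: [0.3857, 0.4172, 0.2221]
eef_rot: [[-0.999, 0.054, -0.0], [0.054, 0.999, 0.0], [0.0, 0.0, -1.0]]
contact_force: [-0.2, -0.7, -0.6]
grip_width: 1.0
```

```bash
python3 chk.py top t4
```

```text
t 10.7 s 0.3614241945485251 (hub at start .447) t 0.4384425295346583 (want .2365) z 0.22208842799374334 yaw err 0.16365628026646561 F [-0.15832481 -0.69250686 -0.55124701] grip 0.9996779043572149
```

View pics/t4.png

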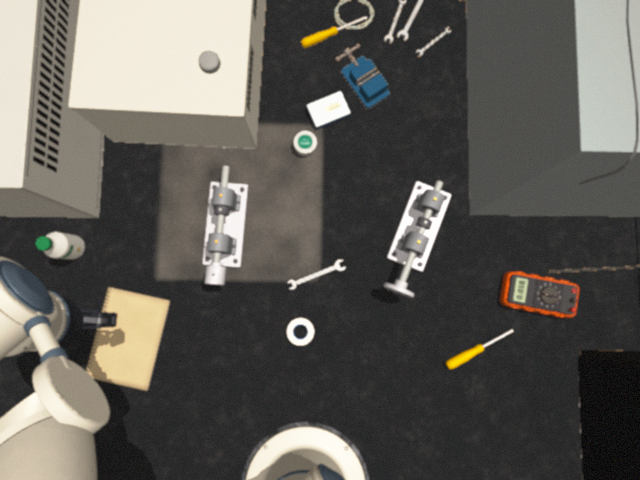

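The drum is home at (214,273), with its collar against the far pedestal at (222,210). The disc is unmoved at (398,288), and the arm is clear.

```bash
python3 -c "
from workcell import r
print(r.hand_in())"
```

```text
the job is handed in; nothing more can be done
None
```

I gripped the drum hub from above, pulled its shaft out to the outer stop, pushed it back to the inner stop, let go and moved the arm clear. I handed the job in at about 10.7 s.

- **Stops:** At each end the tool lagged its command. The force along the shaft rose to 6 N at the outer stop and 10 N at the inner stop. The tool travelled about 44 mm between the two, matching the stated float.
- **Final picture:** The collar is against the far pedestal, so the shaft is home. The disc is at the same pixel position as at the start, judged by eye. Nothing is touching the gripper, and the contact force reads about zero.
- **Disagreement:** When the fingers closed, the hub turned out to be about 2 mm off sideways from my estimate. This gave a side load of about 26 N, which I eased before pulling. About 8 to 12 N of side load remained during the pull and eased to 4.5 N by the inner stop. It was gone after release.

No check failed.

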